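# Hold a spotting plate flush on a sloping stage

### The arm

A 6-joint arm with a two-finger parallel gripper is mounted at the origin on a cart in front of the work surface, level with it; the furniture and walls round the work are solid. World frame = base frame: x ahead of the robot, y to its left, z up, the work surface at z = 0. Lengths are in m, angles in rad, forces in N, time in s.
With the tool pointing down it reaches from about 0.275 to 0.75 m from the base axis. Payload 10.2 kg.
Tool frame: the origin (TCP) lies midway between the tips of the shut fingers; the grasp point (between the pads) lies 19 mm behind it (env.hold_point_z is the distance from the TCP to the grasp point, in m); x points along the fingers, z is the direction in which the jaws open and shut, and the axes are right-handed (so a half turn about x gives the same grasp; the last joint's range is limited). The gripper opens to 85 mm and grips with 20 to 120 N. Pads are 22 mm wide; open, the fingers measure 114 mm over their backs; the gripper's body (76 mm by 85 mm) begins 54 mm behind the grasp point. The pads swing forward as they close: fully open they stand 13 mm farther back than shut.
Start: joints at [-0.223, 0.313, 1.498, -0, 1.331, -0.223], TCP at [0.525, -0, 0.205] pointing down, gripper open.
Joint ranges: [-2.94, 2.94], [-0.97, 2.17], [0.19, 2.56], [-1.23, 4.37], [0.02, 3.11], [-2.88, 2.88]. Speed limits (rad/s): [2.39, 2.39, 3.01, 3.14, 3.14, 3.14].

### API

Orientations are given as a unit quaternion [x, y, z, w].
In Python, from bench import env, kinematics, monitor, eyes, job gives the robot as it stands. The module is installed in compiled form; this text tells all that it offers. Calls block until the motion is done:
- env.reach(position, orientation): joint-space move of the TCP to a pose.
- env.movel(position, velocity=0.15, frame=None, guard=None): straight line of the TCP; frame=None keeps the orientation; velocity is the mean speed in m/s. With guard (N) it stops when the force on the tool has changed by that much, and returns True; else False.
- env.set_joints(angles): joint-space move.
- env.release() and env.close_gripper(effort=None): open the fingers fully, or close them until they stop; effort is the grip in N (None keeps the last).
- env.hold(seconds).
- kinematics.ik(position, orientation): joint angles nearest the present ones, or None.
- monitor.sense(): the state.
- eyes.grab_frame(name): name is "scene" or "side" or "wrist"; returns a dict with "frame" (400x640x3 uint8, red, green, blue), "mtx" (3x3 intrinsics, pixels), "view" (4x4, takes a point from world to camera coordinates). Camera axes: x right, y down, z forward; pixel columns grow to the right and rows downward; lengths in m; the calibration is good to about 2 mm. The wrist camera is an equidistant fisheye: a pixel r from the principal point sees the ray r / f radians off the axis. A picture is of the moment at which its call begins. There is no depth.
A pose or a line that the arm cannot do raises env.MotionError and nothing moves.
- job.hand_in(): hands the job in, once; it reports no verdict.
The state is a dict: "clock": time; "joints": joint angles; "qvel": joint speeds; "joint_efforts": joint torques, N m; "position": TCP position; "ee_rot": TCP orientation; "contact_force": force on the tool from outside, world axes, zero at the start; "ft_torque": the same for the moment, N m; "finger_gap": opening from 0.0 (shut) to 1.0 (fully open).
Only numpy, scipy, OpenCV 4.12 (cv2) and the standard library are available. Lean on these libraries where they do the work, as an engineer would, in place of code of your own. Each camera call takes 0.05 s, during which the arm holds its last target. There are 200 camera calls.

### The job

The sloping table of the sprung tilting stage is to be checked with the hand-held spotting plate. Pick the plate up by its rib, lay its flat underside flush on the slope, in the middle and square to the table's edges with the rib running up and down the slope, and press gently until the table has sunk about halfway into its spring travel (6 of 12 mm). Finish while still gripping the rib and pressing like this; do not let go, and leave the piston, the bearing and the valve spring alone.

Things in the scene. Friction and masses are not known exactly. Their poses are not given: they have to be found in the camera images.
- plate_center (a point): Middle of the spotting plate, half-way up (24 mm above its underside), in its rib. One piece of dark steel, 0.28 kg: plate 90 x 60 x 10 mm (x, y, z), upright rib on top 14 mm thick (y), 56 mm long (x), top at 48 mm. z: out of the rib's top; x: along the rib. Starts flat on the worktable, rib up. Grip the rib across y, 25 to 45 mm above the underside. Same when turned half round about z.
- plate_sole (a point): Centre of the spotting plate's flat underside, 24 mm below plate_center; same axes.
- spotting_plate: The spotting plate as a body; its origin and axes are those of plate_sole.
- face_center (a point): Centre of the stage's sloping flat steel face, 120 mm (x, up the slope) x 86 mm (y, level); z: outward normal. It falls towards the robot (give or take 0.3 rad of yaw) at a slope of 0.17 to 0.42 rad that differs each time. About 0.10 m above the worktable; nothing stands up round it. A stiff hinge keeps the slope under ordinary pushes.
- tilt_head: The table of the tilting stage (carries the sloping face); its origin is 18 mm under face_center on the tilt axis, same axes.
- carriage (a joint): How far the stage's table has sunk straight down on its springs, in m: 0 at rest (top), 0.012 fully down. It begins to sink at about 4 N of downward push and needs about 1 N more per mm (about 10 N at 6 mm). The weight of the plate alone does not sink it.
- piston: Bystander: a light-metal piston, 66 mm across, 57 mm high, standing on the worktable; origin at the centre of its underside.
- bearing: Bystander: a ball bearing, 62 mm across, 16 mm high, lying flat; origin at the centre of its underside.
- valve_spring: Bystander: a coil spring, 30 mm across, 42 mm high, standing; origin at the centre of its underside.

How it is judged:
By the outcome, as a careful person would: the job done as asked, in the order asked, and still so for the second after the job is handed in, while the arm keeps its last pose, push and grip.
It also fails if it takes over 38 s, if anything falls off the work surface, if the arm or the gripper's body presses on something with over 40 N, if the wrist force passes 120 N, or if a joint passes its speed limit or range.

## Working session

There is one attempt and no reset: what is moved stays moved. The work goes in short steps, each a Python script; the robot and the scene stay as the last script left them, time stands still between calls to the robot, and variables do not carry over. Pictures are saved under pics/ and viewed, about 8 in all and at most 12, crops included, and the job is handed in when it is done.

```bash
mkdir -p pics; python3 - <<'E'
from bench import env, kinematics, monitor, eyes, job
import cv2,numpy as np
for n in ["scene","side","wrist"]:
    f=eyes.grab_frame(n); cv2.imwrite(f"pics/{n}0.png",f["frame"][:,:,::-1]); print(n,f["mtx"].tolist(),np.round(f["view"],4).tolist())
    np.savez(f"pics/{n}0.npz",**f)
s=monitor.sense();print(s["clock"],s["ee_rot"],s["contact_force"],env.hold_point_z)
E
```

```text
scene [[477.6469959590325, 0.0, 329.954456151999], [0.0, 477.6469959590325, 199.43284143857034], [0.0, 0.0, 1.0]] [[-0.8053, -0.5929, -0.0028, 0.5734], [-0.2643, 0.3632, -0.8934, 0.112], [0.5307, -0.7187, -0.4492, 0.9719], [0.0, 0.0, 0.0, 1.0]]
side [[464.66029874371304, 0.0, 315.7926344912679], [0.0, 464.66029874371304, 194.2296815299494], [0.0, 0.0, 1.0]] [[0.8423, -0.5388, -0.0134, -0.335], [-0.2502, -0.3689, -0.8951, 0.3173], [0.4774, 0.7573, -0.4456, 0.4974], [0.0, 0.0, 0.0, 1.0]]
wrist [[309.70691628693146, 0.0, 318.63332799330584], [0.0, 309.70691628693146, 196.5781744474967], [0.0, 0.0, 1.0]] [[1.0, -0.0003, -0.0015, -0.5243], [0.0001, -0.9662, 0.2577, -0.0332], [-0.0015, -0.2577, -0.9662, 0.3778], [0.0, 0.0, 0.0, 1.0]]
0.15 [7.85430384e-05 7.07437074e-01 8.29180530e-05 7.06776325e-01] [-0.11708825  0.40109074 -0.20279144] 0.0187
```

View pics/scene0.png

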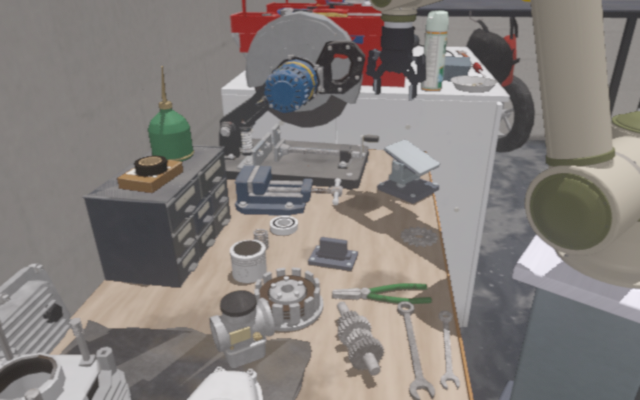

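View pics/side0.png

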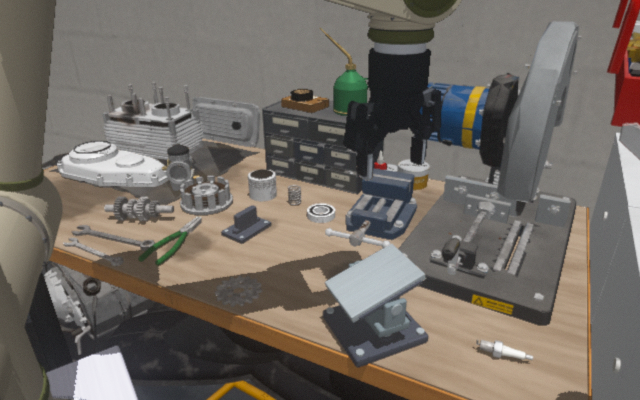

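View pics/wrist0.png

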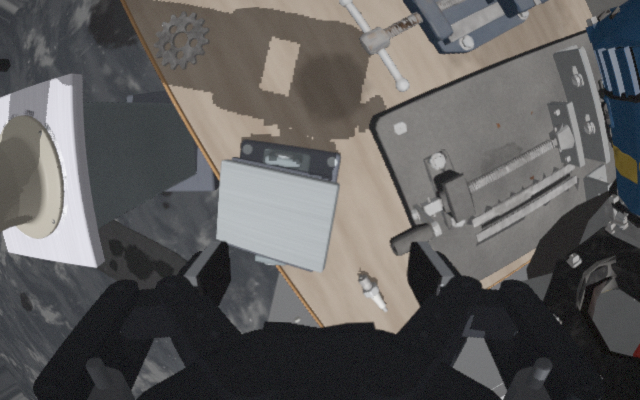

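Scene: plate near (333,253), sloping face near (412,158). Side: plate near (246,228), face near (376,280). Wrist: face quad with corners near (228,160), (338,185), (325,270), (218,240). The plate is out of the wrist view. Next I'll segment the face in all three views and the plate in scene and side.

```bash
cat > h.py <<'E'
import cv2,numpy as np
from scipy.optimize import least_squares
def load(n): return dict(np.load(f"pics/{n}.npz"))
def ray(f,uv,fish=False):
    K,V=f["mtx"],f["view"]; a=(np.array(uv,float)-K[:2,2])/K[0,0]
    if fish:
        r=np.linalg.norm(a)+1e-12; d=np.r_[a/r*np.sin(r),np.cos(r)]
    else: d=np.r_[a,1]
    R=V[:3,:3]; d=R.T@d; return -R.T@V[:3,3], d/np.linalg.norm(d)
def onplane(f,uv,z,fish=False):
    o,d=ray(f,uv,fish); return o+d*(z-o[2])/d[2]
def tri(rays):
    A=0;b=0
    for o,d in rays:
        P=np.eye(3)-np.outer(d,d); A=A+P; b=b+P@o
    p=np.linalg.solve(A,b); return p,[np.linalg.norm(np.cross(p-o,d)) for o,d in rays]
def quad(m):
    c=max(cv2.findContours(m,cv2.RETR_EXTERNAL,cv2.CHAIN_APPROX_NONE)[0],key=cv2.contourArea); c=cv2.convexHull(c)
    for e in np.arange(1,20,.5):
        q=cv2.approxPolyDP(c,e,True)[:,0]
        if len(q)<=4: break
    # refine: line fit to contour points near each side
    c=max(cv2.findContours(m,cv2.RETR_EXTERNAL,cv2.CHAIN_APPROX_NONE)[0],key=cv2.contourArea)[:,0].astype(float)
    L=[]
    for i in range(len(q)):
        a,b=q[i].astype(float),q[(i+1)%len(q)].astype(float); t=(b-a)/np.linalg.norm(b-a); n=np.array([-t[1],t[0]])
        s=(c-a)@t; k=(abs((c-a)@n)<3)&(s>.1*np.linalg.norm(b-a))&(s<.9*np.linalg.norm(b-a))
        vx,vy,x,y=cv2.fitLine(c[k].astype(np.float32),cv2.DIST_HUBER,0,.01,.01).ravel(); L.append(np.cross([x,y,1],[x+vx,y+vy,1]))
    out=[]
    for i in range(len(q)):
        p=np.cross(L[i-1],L[i]); out.append(p[:2]/p[2])
    return np.array(out),cv2.contourArea(c.astype(np.float32))
def flood(img,seed,tol):
    h,w=img.shape[:2]; m=np.zeros((h+2,w+2),np.uint8)
    cv2.floodFill(img.copy(),m,seed,0,(tol,)*3,(tol,)*3,4|cv2.FLOODFILL_FIXED_RANGE|cv2.FLOODFILL_MASK_ONLY|(255<<8)); 
    return cv2.morphologyEx(m[1:-1,1:-1],cv2.MORPH_OPEN,np.ones((3,3)))
E
python3 - <<'E'
from h import *
seeds=dict(scene=(412,158),side=(376,280),wrist=(278,215)); tiles=[]
for n,s in seeds.items():
    f=load(n+"0"); im=f["frame"].copy(); print(n,im[s[1],s[0]])
    m=flood(im,s,28 if n!='scene' else 25); q,a=quad(m); print(a,np.round(q,1).tolist())
    for p in q: cv2.circle(im,tuple(np.int32(p)),1,(255,0,0),-1)
    cs=cv2.findContours(m,cv2.RETR_EXTERNAL,cv2.CHAIN_APPROX_NONE)[0]
    cv2.drawContours(im,cs,-1,(0,255,0),1); x,y=s; tiles.append(cv2.resize(im[y-65:y+65,x-65:x+65],(400,300) and (390,290),interpolation=0))
for n,(x,y) in dict(scene=(333,253)).items():
    im=load(n+"0")["frame"]; tiles.append(cv2.resize(im[y-32:y+33,x-43:x+43],(390,290)))
cv2.imwrite("pics/t1.png",np.vstack([np.hstack(tiles[:2]),np.hstack(tiles[2:])])[:,:,::-1])
f=load("side0");print(onplane(f,(246,228),.02),onplane(load("scene0"),(333,253),.02))
E
```

```text
scene [196 200 204]
763.0 [[385.2, 146.5], [405.3, 139.1], [439.1, 163.0], [419.6, 172.1]]
side [184 193 196]
3457.5 [[424.0, 273.5], [351.8, 317.0], [325.3, 281.8], [391.1, 243.9]]
wrist [181 185 188]
9356.5 [[221.2, 160.3], [336.6, 186.0], [320.8, 272.4], [216.2, 238.7]]
[0.4388518  0.32744372 0.02      ] [0.44332968 0.35480096 0.02      ]
```

View pics/t1.png

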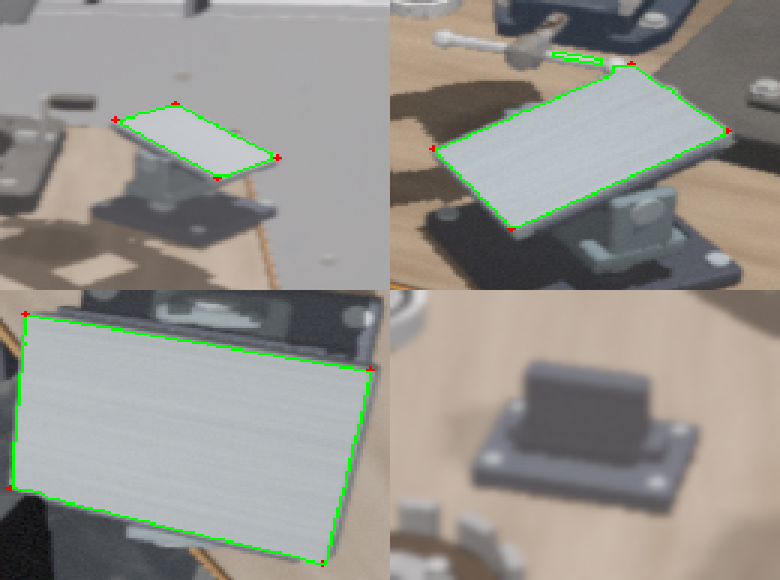

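Face outlines fit cleanly in all three views. The plate's long axis and rib are also clear. I'll triangulate the face, then move the wrist camera over the plate.

```bash
python3 - <<'E'
from h import *
from scipy.spatial.transform import Rotation as R
from bench import env,monitor,eyes
# order: (lo,yL),(hi,yL),(hi,yR),(lo,yR)
C=dict(wrist=[(221.2,160.3),(336.6,186.0),(320.8,272.4),(216.2,238.7)],
 side=[(325.3,281.8),(391.1,243.9),(424.0,273.5),(351.8,317.0)],
 scene=[(419.6,172.1),(385.2,146.5),(405.3,139.1),(439.1,163.0)])
F={n:load(n+"0") for n in C}
for use in (["wrist","side","scene"],["wrist","side"],["side","scene"]):
    P=[];
    for i in range(4):
        p,r=tri([ray(F[n],C[n][i],n=="wrist") for n in use]); P.append(p); 
        if len(use)==3: print(np.round(p,4),np.round(r,4))
    P=np.array(P); c=P.mean(0); print("sides",[round(float(np.linalg.norm(P[i]-P[(i+1)%4])),4) for i in range(4)])
    M=np.array([[-.06,.043,0],[.06,.043,0],[.06,-.043,0],[-.06,-.043,0]])
    r,e=R.align_vectors(P-c,M); m=r.as_matrix()
    print(use,"c",np.round(c,4),"slope",np.arccos(m[2,2]),"tilt of y",m[2,1],"yaw",np.arctan2(m[1,0],m[0,0]),"rms",e)
s=monitor.sense()
env.reach([0.44,0.36,0.22],s["ee_rot"])
f=eyes.grab_frame("wrist"); np.savez("pics/wrist1.npz",**f); cv2.imwrite("pics/wrist1.png",f["frame"][:,:,::-1]); print(monitor.sense()["clock"])
E
```

```text
[0.4289 0.023  0.0812] [0.0012 0.0012 0.001 ]
[0.5382 0.0051 0.1173] [0.002  0.0005 0.0022]
[ 0.5255 -0.0774  0.1166] [0.0012 0.0014 0.0021]
[ 0.4161 -0.0596  0.0807] [0.0007 0.0012 0.0007]
sides [0.1165, 0.0835, 0.1165, 0.0837]
['wrist', 'side', 'scene'] c [ 0.4772 -0.0272  0.0989] slope 0.31455640221034004 tilt of y 0.008425360475649398 yaw -0.15987645971528458 rms 0.004309508630173552
sides [0.1172, 0.0838, 0.1172, 0.084]
['wrist', 'side'] c [ 0.4781 -0.0266  0.0988] slope 0.31078376814842795 tilt of y -0.0032650416849375266 yaw -0.15528801148351462 rms 0.003533186506267746
sides [0.1154, 0.0828, 0.1156, 0.0829]
['side', 'scene'] c [ 0.4768 -0.0282  0.0992] slope 0.32133149039786096 tilt of y 0.009742717082806688 yaw -0.16009670360102804 rms 0.0055392293108950325
1.5833
```

View pics/wrist1.png

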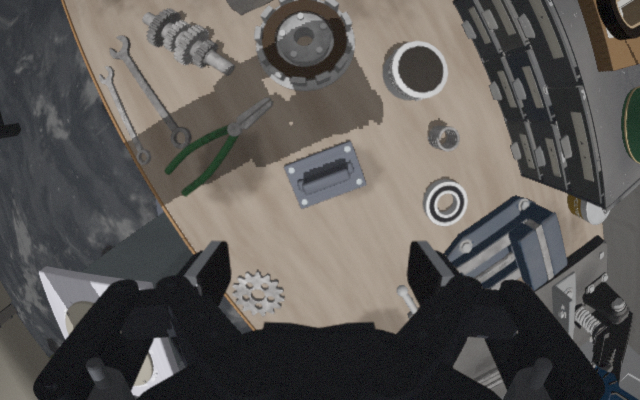

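Plate near (325,175) in the wrist view, nothing touching it; pliers are left at (230,130), bearing right at (446,203), gear at (258,292). Next: its outline and a closer look from above the grasp.

```bash
cat >> h.py <<'E'
def plate(f,roi,z=0.009):
    x0,y0,x1,y1=roi; im=f["frame"].astype(int); m=np.zeros(im.shape[:2],np.uint8)
    m[y0:y1,x0:x1]=((im[...,2]-im[...,0])[y0:y1,x0:x1]>=2)*255
    m=cv2.morphologyEx(m,cv2.MORPH_CLOSE,np.ones((9,9))); m=cv2.morphologyEx(m,cv2.MORPH_OPEN,np.ones((5,5)))
    c=max(cv2.findContours(m,cv2.RETR_EXTERNAL,cv2.CHAIN_APPROX_NONE)[0],key=cv2.contourArea)[:,0]
    P=np.array([onplane(f,p,z,True)[:2] for p in c]).astype(np.float32)
    (cx,cy),(w,h),a=cv2.minAreaRect(P*1000)
    if w<h: w,h,a=h,w,a+90
    return np.array([cx,cy])/1000,(w,h),np.deg2rad((a+90)%180-90),c
E
python3 - <<'E'
from h import *
from scipy.spatial.transform import Rotation as R
f=load("wrist1"); c,wh,a,k=plate(f,(265,120,390,230)); print(c,wh,a)
from bench import env,monitor,eyes,kinematics
# tool x down, tool z (jaw) along plate y
def rot(a,sg): 
    x=np.array([0,0,-1.]); z=sg*np.array([-np.sin(a),np.cos(a),0]); return R.from_matrix(np.c_[x,np.cross(z,x),z])
S=monitor.sense(); print(R.from_quat(S["ee_rot"]).as_matrix().round(2).tolist())
# face target tool orientation: tool x=-n, jaws along face y
r,y,s=0.313,-.157,0
n=R.from_euler('ZY',[y,-r]).as_matrix(); print(n.round(3).tolist())
for sg in (1,-1):
    q=rot(a,sg).as_quat(); j=kinematics.ik([c[0],c[1],.03],q); print(sg,None if j is None else np.round(j,2))
    for s2 in (1,-1):
        m=np.c_[-n[:,2],np.cross(s2*n[:,1],-n[:,2]),s2*n[:,1]]
        j=kinematics.ik(np.array([.4775,-.027,.099])+n[:,2]*.03,R.from_matrix(m).as_quat()); print("  face",s2,None if j is None else np.round(j,2))
E
```

```text
[0.44827161 0.35086121] (88.758056640625, 59.561527252197266) 0.3650466478625908
[[-0.0, 0.0, 1.0], [-0.0, 1.0, -0.0], [-1.0, -0.0, -0.0]]
[[0.94, 0.156, -0.304], [-0.149, 0.988, 0.048], [0.308, 0.0, 0.951]]
1 [ 0.46  0.6   1.56 -0.    0.99 -1.48]
  face 1 [-0.34  0.11  2.02  0.09  0.71 -1.81]
  face -1 [-0.34  0.11  2.02  0.09  0.71  1.33]
-1 [ 0.46  0.6   1.56 -0.    0.99  1.66]
  face 1 [-0.34  0.11  2.02  0.09  0.71 -1.81]
  face -1 [-0.34  0.11  2.02  0.09  0.71  1.33]
```

```bash
cat >> h.py <<'E'
from scipy.spatial.transform import Rotation as R
def trot(xa,n,sg=1):
    "tool orientation: fingers along -n, jaws along n x xa"
    y=sg*np.cross(n,xa); return R.from_matrix(np.c_[-n,np.cross(y,-n),y])
E
python3 - <<'E'
from h import *
from bench import env,monitor,eyes
c=np.array([.4483,.3509]);a=.365
q=trot(np.array([np.cos(a),np.sin(a),0]),np.array([0,0,1.])).as_quat()
env.reach([c[0],c[1],.15],q)
f=eyes.grab_frame("wrist"); np.savez("pics/wrist2.npz",**f); im=f["frame"].copy()
K,V=f["mtx"],f["view"]
p=V[:3,:3]@np.r_[c,.009]+V[:3,3]; th=np.arctan2(np.hypot(p[0],p[1]),p[2]); uv=K[:2,2]+K[0,0]*th*p[:2]/np.hypot(p[0],p[1]); print(uv)
u,v=uv.astype(int); c2,wh,a2,k=plate(f,(u-90,max(v-80,0),u+90,min(v+80,400))); print(c2,wh,a2,monitor.sense()["clock"])
cv2.drawContours(im,[k],-1,(0,255,0),1); cv2.imwrite("pics/wrist2.png",im[:,:,::-1])
E
```

```text
[318.65295865 179.89889288]
[0.44775769 0.35008972] (88.42848205566406, 58.90688705444336) 0.36522750979012075 3.3417
```

View pics/wrist2.png

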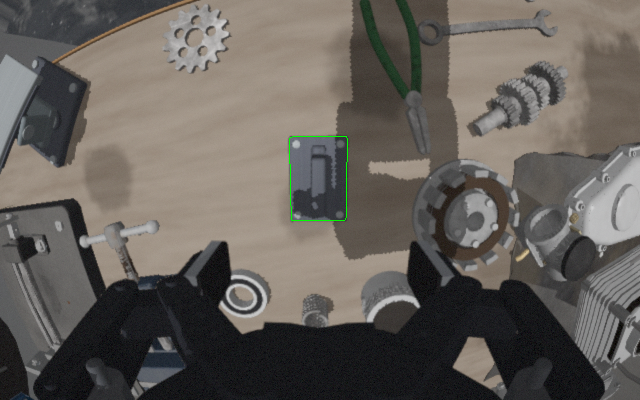

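Outline (centre ≈ (319,179)) agrees with the first estimate within 1 mm; the fingers' path is clear. Grasping now.

```bash
python3 - <<'E'
from h import *
from bench import env,monitor,eyes
c=np.array([.448,.3505])
print(env.movel([*c,.0168],velocity=.1,guard=15))
print(monitor.sense()["position"])
env.close_gripper(80); s=monitor.sense(); print(s["finger_gap"],s["contact_force"],s["position"])
env.movel([*c,.20],velocity=.15); env.hold(.3)
s=monitor.sense(); print(s["finger_gap"],s["contact_force"],s["ft_torque"],s["clock"])
# transfer above face
n=R.from_euler('ZY',[-.157,-.313]).as_matrix(); fc=np.array([.4775,-.027,.099])
q=trot(n[:,0],n[:,2]).as_quat()
env.reach(fc+n[:,2]*(.0168+.05),q)
env.hold(.3); s=monitor.sense(); print(s["position"],s["contact_force"],s["ft_torque"],s["finger_gap"],s["clock"])
for m in ["side","scene","wrist"]:
    f=eyes.grab_frame(m); np.savez(f"pics/{m}3.npz",**f)
    cv2.imwrite(f"pics/{m}3.png",f["frame"][:,:,::-1])
im=lambda m:cv2.imread(f"pics/{m}3.png")
t=[cv2.resize(im("side")[170:370,270:470],(400,400)),cv2.resize(im("scene")[90:220,340:470],(400,400))]
cv2.imwrite("pics/t3.png",np.hstack(t))
E
```

```text
False
[0.44830983 0.35067603 0.0173625 ]
0.12246921433590245 [-0.10879847 -2.15361585  2.61416808] [0.44814364 0.35040422 0.01700914]
0.12188567862612493 [ 0.05049739  0.82401027 -3.15261866] [ 0.00417736 -0.00119806  0.02655342] 7.1833
[ 0.45731892 -0.02342438  0.16254385] [-0.04596833 -0.91164605 -2.07752797] [0.04788006 0.35552483 0.01652299] 0.12191443906398716 8.8833
```

View pics/t3.png

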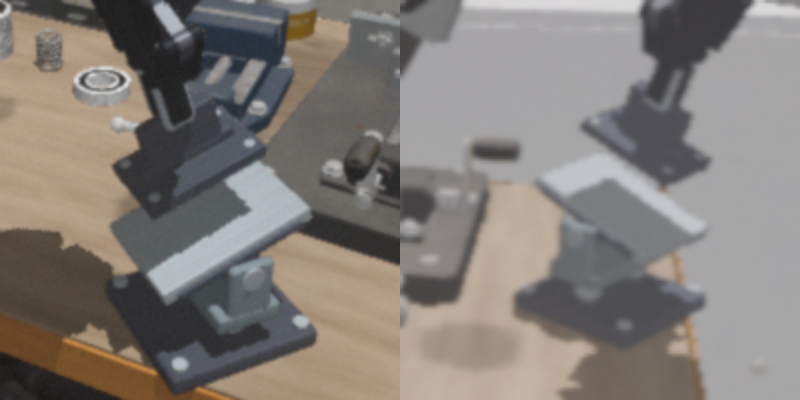

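View pics/wrist3.png

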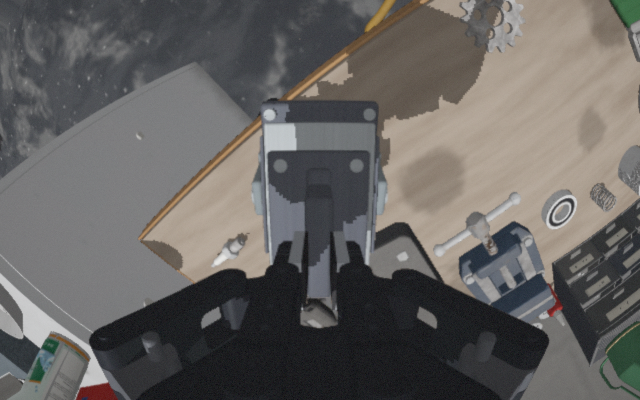

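Plate is held square: rib along the slope, plate edges (columns 270–369) parallel to and centred on the face edges (268–375) within ~1 mm. Approaching along the normal with a force guard.

```bash
cat >> h.py <<'E'
def avg(monitor,env,k=8):
    F=[];T=[];P=[]
    for _ in range(k):
        env.hold(.03); s=monitor.sense(); F.append(s["contact_force"]);T.append(s["ft_torque"]);P.append(s["position"])
    return np.mean(F,0),np.mean(T,0),np.mean(P,0),np.std(F,0),s
E
python3 - <<'E'
from h import *
from bench import env,monitor,eyes
n=R.from_euler('ZY',[-.157,-.313]).as_matrix(); fc=np.array([.4775,-.027,.099])
env.movel(fc+n[:,2]*(.0168+.012),velocity=.08); 
F0,T0,P0,sd,s=avg(monitor,env); print("free",F0,T0,P0,sd)
print(env.movel(fc+n[:,2]*(.0168-.006),velocity=.012,guard=3.0))
F,T,P,sd,s=avg(monitor,env); print("contact",F-F0,"tool-frame T",n.T@(T-T0),P,(P-fc)@n[:,2]-.0168,s["clock"])
print("n-frame off",n.T@(P-fc))
np.savez("free.npz",F0=F0,T0=T0,P=P)
E
```

```text
free [ 0.17734461 -0.02304601 -2.78242841] [ 0.05710114  0.33135699 -0.00692486] [ 0.46892388 -0.02567276  0.12688531] [0.26327713 0.37627468 0.48707663]
True
contact [ 0.50027331 -0.74460964  4.44685872] tool-frame T [-0.11263376 -0.41535537 -0.02123034] [ 0.47185517 -0.02612399  0.11473862] -6.712874024182233e-05 11.1583
n-frame off [-5.88688373e-04 -1.73684604e-05  1.67328713e-02]
```

Contact came exactly at the predicted height, centred, with a moment consistent with an evenly loaded sole. Now pressing straight down in steps.

```bash
python3 - <<'E'
from h import *
from bench import env,monitor,eyes
d=np.load("free.npz"); n=R.from_euler('ZY',[-.157,-.313]).as_matrix()
for dz in (.0025,.0045,.006):
    print(env.movel(d["P"]-[0,0,dz],velocity=.01,guard=14))
    env.hold(.3); F,T,P,sd,s=avg(monitor,env,12)
    print(dz,"F",np.round(F-d["F0"],2),"Fn",np.round(n.T@(F-d["F0"]),2),"T",np.round(n.T@(T-d["T0"]),3),"dP mm",np.round((P-d["P"])*1e3,2),s["finger_gap"],s["clock"])
for m in ["side","scene","wrist"]:
    f=eyes.grab_frame(m); np.savez(f"pics/{m}4.npz",**f); cv2.imwrite(f"pics/{m}4.png",f["frame"][:,:,::-1])
im=lambda m:cv2.imread(f"pics/{m}4.png")
t=[cv2.resize(im("side")[210:340,310:440],(400,400)),cv2.resize(im("wrist")[70:290,210:430],(400,400))]
cv2.imwrite("pics/t4.png",np.hstack(t))
E
```

```text
False
0.0025 F [-3.61  0.54  6.92] Fn [-1.34 -0.03  7.7 ] T [ 0.055  0.136 -0.027] dP mm [-0.14  0.08 -2.59] 0.12050527991443062 12.225
False
0.0045 F [-5.05  1.05  8.82] Fn [-2.19  0.25  9.97] T [ 0.091  0.311 -0.011] dP mm [-0.1   0.06 -4.5 ] 0.1229825746737926 13.275
False
0.006 F [-5.55  1.27  9.86] Fn [-2.37  0.39 11.13] T [ 0.097  0.363 -0.012] dP mm [-0.08  0.06 -5.9 ] 0.12257791441271867 14.275
```

View pics/t4.png

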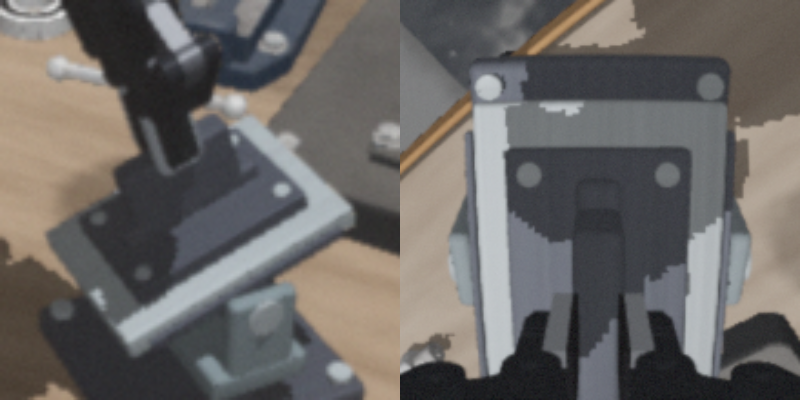

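Side crop shows the plate flush on the face with an even border; wrist crop shows margins of about 32 px (left) and 36 px (right). I'll check centring and squareness numerically from these corner pixels.

```bash
python3 - <<'E'
from h import *
n=R.from_euler('ZY',[-.157,-.313]).as_matrix(); fc=np.array([.4775,-.027,.093])
def hit(f,uv,h,fish):
    o,d=ray(f,uv,fish); N=n[:,2]; t=((fc+N*h-o)@N)/(d@N); return n.T@(o+t*d-fc)*1e3
w,s=load("wrist4"),load("side4")
W=lambda x,y:(x/1.818+210-.3,y/1.818+70-.3); S=lambda x,y:(x/3.077+310-.3,y/3.077+210-.3)
for nm,uv,h,f,fi in [("W face loL",W(73,101),0,w,1),("W face loR",W(327,101),0,w,1),("W plate loL",W(105,148),.010,w,1),("W plate loR",W(291,149),.010,w,1),
 ("S face loL",S(48,232),0,s,0),("S face loR",S(122,348),0,s,0),("S face hiR",S(354,208),0,s,0),("S face hiL",S(240,117),0,s,0),
 ("S plate loR",S(142,303),.010,s,0),("S plate hiR",S(306,190),.010,s,0),("S plate loL",S(75,213),.010,s,0)]:
    print(nm,np.round(hit(f,uv,h,fi)[:2],1))
E
```

```text
W face loL [-61.2 -41.5]
W face loR [-61.2  42.9]
W plate loL [-46.2 -29.4]
W plate loR [-45.9  29.4]
S face loL [-57.6  41.2]
S face loR [-61.7 -43.7]
S face hiR [ 60.3 -43.1]
S face hiL [54.4 44.3]
S plate loR [-44.8 -36.7]
S plate hiR [ 46.5 -28.7]
S plate loL [-43.6  32.6]
```

```bash
python3 - <<'E'
from h import *
from bench import env,monitor,job
d=np.load("free.npz"); F,T,P,sd,s=avg(monitor,env,12)
print(F-d["F0"],(P-d["P"])*1e3,s["finger_gap"],s["clock"])
job.hand_in()
E
```

```text
[-5.68373078  1.33512563 10.2387404 ] [-0.07730686  0.05944071 -5.89447177] 0.1261631363169156 14.825
the job is handed in; nothing more can be done
```

I gripped the plate by its rib, laid it flush on the slope with the rib running up and down, and pressed straight down. I handed the job in at 14.8 s, still gripping and pressing.

**Last checks**
- **Sink:** the arm had moved 5.9 mm down since contact, and the downward push was about 10.2 N. Both fit a table sunk about 6 mm.
- **Position:** the plate is centred to about 1–2 mm. The wrist view shows it square to the table's edges, with its lower edge level to within 0.3 mm. The side view agreed except for two hand-read plate corners, which were out sideways by 3–7 mm. I put that down to how I read the pixels.
- **Flushness:** contact came within 0.1 mm of the predicted height. The moments suggest the push is near the middle of the plate, about 10 mm up-slope. That figure uses an assumed distance to the force sensor, so it is only rough.
- **Slope:** I measured about 0.313 rad. The different camera combinations gave 0.311 to 0.321.
- **Other parts:** the arm's path stayed clear of the piston, bearing and valve spring. I did not take a final picture of them.

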